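# Charge the pneumatics tank with the hand pump

### The arm

A 6-joint arm with a two-finger parallel gripper is mounted at the origin on the work surface. World frame = base frame: x ahead of the robot, y to its left, z up, the work surface at z = 0. Lengths are in m, angles in rad, forces in N, time in s.
With the tool pointing down it reaches from about 0.375 to 0.9 m from the base axis. Payload 3.1 kg.
Tool frame: the origin (TCP) lies between the finger pads; the fingertips stand 22 mm ahead of it and the grasp point (between the pads) lies 3 mm ahead of it; z points along the fingers, y is the direction in which the jaws open and shut (so a half turn about z gives the same grasp; the last joint's range is limited). The gripper opens to 87 mm and grips with 3 to 60 N. Pads are 19 mm wide; open, the fingers measure 117 mm over their backs; the gripper's body (75 mm by 190 mm) begins 51 mm behind the grasp point.
Start: joints at [0.967, 0.527, 1.433, -0, 1.181, -0.178], TCP at [0.258, 0.569, 0.245] pointing down, gripper open.
Joint ranges: [-3.08, 3.08], [-0.75, 2.2], [0.22, 2.44], [-1.43, 4.57], [0, 2.65], [-2.85, 2.85]. Speed limits (rad/s): [2.79, 2.79, 3.14, 3.14, 3.14, 3.14].

### API

Orientations are given as a unit quaternion [x, y, z, w].
In Python, from rig import get_obs, camera, get_calibration, hand_in, search_frame gives the robot as it stands.
- The arm moves only by the shell command python3 -m jog 'ROWS' [FORCE]. ROWS is JSON, a list of rows, each an object with "grip": the closure in counts, from 0 (fully open) to 255 (shut); "travel": the shift along the world's x, y, z in cm, a list of three; "twist": the turn about the world's z in degrees. A call has 1 to 8 rows; each row shifts and turns the commanded pose from where the row before left it; what a row does not reach is not made up. A row lasts 1/10 s, in which the tool goes at most 50 mm and 8.59 degrees, less where a joint would pass 70% of its speed; a pose out of reach is approached as far as the arm can. A call is refused whole if a number of a shift passes 5 or a number of a turn 8.59, either way. A call with a gripper value outside its range is refused whole. The fingers move at their own pace and stop on an object; FORCE is the grip in N (left out, the last holds). Time passes only in rows, so rows that do not move let the fingers close. It gives the time, the measured TCP pose, the force and the opening at its end, in the units of the state.
- get_obs(): the state, without advancing time (a new reading comes with each control period).
- camera(name): name is "scene" or "top" or "wrist"; returns the picture (384x512x3 uint8, red, green, blue); there is no depth.
- get_calibration(name): a dict with "fx", "fy", "cx", "cy" (pixels), "k1" (the pictures are not rectified: a ray, as slopes to the right and down, at radius r is drawn at 1 + k1 r^2 times it, then the intrinsics apply), "R" (3x3) and "t" (3): a world point X has camera coordinates R X + t; the wrist camera has in their place "T_tool_cam" (4x4, takes a point from camera to tool coordinates, whose origin is the TCP and whose axes are the flange's). Camera axes: x right, y down, z forward; pixel columns grow to the right and rows downward; lengths in m; the calibration is good to about 2 mm. A picture is of the moment at which its call begins: read the wrist's pose just before it. get_calibration takes no time and is no camera call.
- hand_in(): hands the job in, once; it reports no verdict.
Trained networks look in the newest picture that a camera, given by its name, has taken for a name from the list of things; names that differ only in an ending like _2 or _b are one class to them, and where a whole thing is asked for, a point or a joint stands for the part that bears it (a point fixed in the world has none). Each returns a list of dicts, best first, with "p" (0 to 1); they miss things now and then, are a little off and sometimes report something else, mostly with a low value. They report only what shows in the picture. A call takes as long as a camera call.
- search_frame(target, camera): "at" ([x, y, z] in m, in world coordinates, good to about 4 mm: the middle of the surface that is visible of it).
The state is a dict: "time": time; "q": joint angles; "joint_velocities": joint speeds; "joint_torque": joint torques, N m; "position": TCP position; "tool_rot": TCP orientation; "ft_force": force on the tool from outside, world axes, zero at the start; "moment": the same for the moment, N m; "grip_width": finger opening in m.
Only numpy, scipy, OpenCV 4.12 (cv2) and the standard library are available. Lean on these libraries where they do the work, as an engineer would, in place of code of your own. Each camera call takes 0.05 s, during which the arm holds its last target. There are 200 camera calls.

### The job

Pump up the air tank of the bench hand pump: press its black plunger cap all the way down with the fingertips and let it spring back up, again and again, until the steel indicator pin beside it has popped fully out. Finish with the plunger back up. Do not touch the indicator pin, and leave the other things on the counter where they are.

Things in the scene. Friction and masses are not known exactly. Their poses are not given: they have to be found in the camera images.
- cap_top (a point): centre of the flat top of the plunger's black mushroom cap (58 mm diameter, flat top 44 mm, on a 14 mm steel rod over an aluminium barrel): 165 mm above the table with the plunger up, 131 mm at the bottom. It slides straight down against a return spring (about 5 N to start, 13 to 15 N at the bottom)
- plunger (a joint): how far the plunger is pushed down, m: 0 up, 0.034 on its hard stop. The pin rises while the plunger goes down and stays while it comes back up. A stroke from fully up to the bottom lifts the pin about 8 mm (the first and last up to 16); repeated strokes under about 22 mm, or begun before the plunger is back up, gain nothing
- pin_out (a joint): how far the indicator pin stands out, m: starts between 0 and 0.016, fully popped out at 0.047. Three to five full strokes bring it there; the last must go nearly to the bottom, and more strokes do no harm and push it no farther
- pin: the indicator pin: upright, steel, 16 mm diameter with a 22 mm head, in the top of the square black housing (46 x 46 mm, 75 mm high) beside the barrel, 85 mm from the plunger's axis. Origin at the centre of its top: 85 mm above the table when fully in, 132 mm when fully out. To be watched, not touched
- pump: bench hand pump, fixed. Origin at table height under the plunger's axis, z up. Dark base plate 12 mm thick, from -130 to +70 mm in x and -110 to +150 mm in y; barrel (50 mm diameter, 105 mm high) at the origin; indicator housing at y = +85 mm; white tank (70 mm diameter, 230 mm long, top 87 mm high) along y at x = -85 mm
- pipe_offcut: an upright white plastic pipe offcut, 33 mm diameter, 90 mm tall; loose, to be left alone. Origin at the underside, centre
- tape_roll: an empty cardboard tape core lying flat, 90 mm across, 24 mm high; loose, to be left alone. Origin at the underside, centre
- screwdriver: a screwdriver lying flat, about 200 mm long, 26 mm high; loose, to be left alone. Origin at the underside, on the shaft's line
- glue_bottle: a white bottle, 44 mm diameter, 110 mm tall; loose, to be left alone. Origin at the underside, centre
- mug: a white mug, 80 mm diameter, 90 mm tall; loose, to be left alone. Origin at the underside, centre
- battery_pack: a grey battery pack, 100 x 50 x 45 mm; loose, to be left alone. Origin at the underside, centre

How it is judged:
On the way, in this order (a step that is already met when the one before it is completed fails the run):
1. the plunger is pushed down (by more than 26 mm) while the pin is not yet out (value of joint plunger above 0.026 m and value of joint pin_out below 0.04 m), for 0.05 s.
2. the plunger springs back up (to within 5 mm) (value of joint plunger below 0.005 m), for 0.05 s.
3. after further strokes the pin stands fully out (more than 43 of 47 mm) (value of joint pin_out above 0.043 m), for 0.05 s.
At the end, for the whole second after the job is handed in: The indicator pin stands fully out (more than 43 of its 47 mm) and stays there, and the plunger is back up (within 4 mm) (value of joint pin_out above 0.043 m and value of joint plunger below 0.004 m and velocity of joint pin_out below 0.005 m/s); the robot touches nothing.
It fails at once if the indicator pin is touched or pulled (contact force between any of the fingers, the arm and pin above 0.5 N).
It fails at once if one of the other things is moved by more than 25 mm, lifted or tipped over (distance of any of pipe_offcut, tape_roll, screwdriver, glue_bottle, mug, battery_pack from where it was at the start of the episode above 0.025 m or angle between any of pipe_offcut, tape_roll, glue_bottle, mug, battery_pack's own z axis and vertical above 0.5 rad).
It also fails if it takes over 45 s, if anything falls off the work surface, if the arm or the gripper's body presses on something with over 40 N, if the wrist force passes 120 N, or if a joint passes its speed limit or range.

## Working session

There is one attempt and no reset: what is moved stays moved. The work goes in short steps, Python scripts to look and compute and a shell command to move; the robot and the scene stay as the last step left them, time stands still between calls to the robot, and variables do not carry over. Pictures are saved under pics/ and viewed, about 8 in all and at most 12, crops included, and the job is handed in when it is done.

```bash
mkdir -p pics; python3 - <<'E'
from rig import *
import cv2,numpy as np
o=get_obs();print(o["time"],o["position"],o["tool_rot"],o["grip_width"])
a=camera("scene");b=camera("top")
cv2.imwrite("pics/a.png",a[:,:,::-1]);cv2.imwrite("pics/b.png",b[:,:,::-1])
for t in ["cap_top","pin","pump","pipe_offcut","tape_roll","screwdriver","glue_bottle","mug","battery_pack"]:
  for c in ["scene","top"]:
    print(t,c,[(np.round(d["at"],3).tolist(),round(d["p"],2)) for d in search_frame(t,c)][:2])
for c in ["scene","top"]:
  k=get_calibration(c);print(c,k)
print(get_obs()["time"])
E
```

```text
0.0 [0.25773925 0.56862499 0.24358938] [ 2.11295650e-01  9.77421613e-01 -9.89097738e-04 -4.01469378e-04] 0.08712358000598558
cap_top scene [([0.491, -0.018, 0.167], 0.64)]
cap_top top [([0.489, -0.013, 0.166], 0.73)]
pin scene []
pin top [([0.468, 0.016, 0.012], 0.71), ([0.521, 0.062, 0.088], 0.57)]
pump scene [([0.486, -0.016, 0.025], 0.69)]
pump top [([0.467, 0.021, 0.012], 0.8)]
pipe_offcut scene [([0.582, -0.138, 0.06], 0.47), ([0.532, 0.179, 0.056], 0.44)]
pipe_offcut top [([0.574, -0.128, 0.069], 0.57), ([0.468, 0.014, 0.013], 0.27)]
tape_roll scene [([0.649, 0.038, 0.021], 0.64)]
tape_roll top [([0.652, 0.041, 0.025], 0.55)]
screwdriver scene [([0.393, -0.156, 0.023], 0.5)]
screwdriver top [([0.384, -0.155, 0.024], 0.56), ([0.511, -0.468, 0.045], 0.31)]
glue_bottle scene [([0.528, 0.177, 0.054], 0.82), ([0.497, 0.432, 0.056], 0.7)]
glue_bottle top [([0.526, 0.18, 0.076], 0.55)]
mug scene [([0.497, 0.432, 0.058], 0.89), ([0.486, -0.018, 0.024], 0.18)]
mug top [([0.492, 0.465, 0.043], 0.89)]
battery_pack scene [([0.523, -0.479, 0.046], 0.69), ([0.487, -0.016, 0.024], 0.4)]
battery_pack top [([0.512, -0.465, 0.046], 0.79)]
scene {'fx': 389.76695331700716, 'fy': 389.76695331700716, 'cx': 257.87956510110723, 'cy': 191.83467922004397, 'k1': -0.058355140614472355, 'R': array([[ 0.75756089,  0.6525031 , -0.01847173],
       [ 0.41094649, -0.49871607, -0.76315481],
       [-0.50717303,  0.57054535, -0.64595165]]), 't': array([-0.44402315, -0.1438419 ,  1.65095459])}
top {'fx': 422.8881272711704, 'fy': 422.8881272711704, 'cx': 257.1411144065813, 'cy': 182.82266985849586, 'k1': -0.0054260023190542085, 'R': array([[-0.01575192, -0.99986404,  0.00487583],
       [-0.99501775,  0.01519508, -0.09853319],
       [ 0.0984457 , -0.00640363, -0.99512182]]), 't': array([0.00669618, 0.57331755, 1.24229753])}
1.0
```

View pics/a.png

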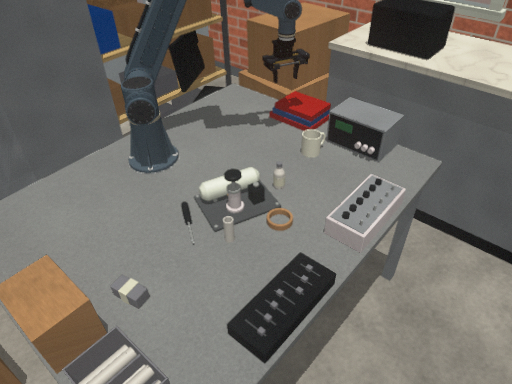

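View pics/b.png

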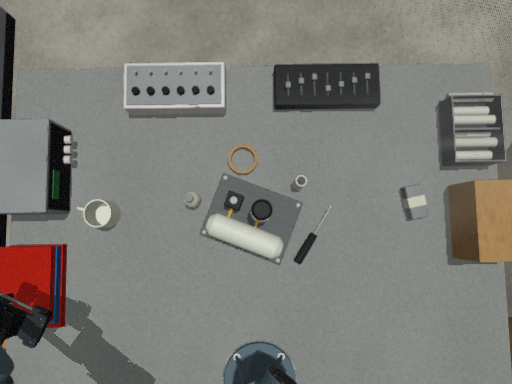

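Scene view: cap at px (233,175), black housing at (257,192). Top view: cap (261,210), pin (233,197). The networks' cap and pin are 83 mm apart against a nominal 85 mm, so they agree. I'm moving over the cap with the fingers shut and the jaw axis perpendicular to the pin direction.

```bash
python3 -m jog '[{"grip":255,"travel":[1.45,-3.65,0],"twist":-5.5},{"grip":255,"travel":[1.45,-3.65,0],"twist":-5.5},{"grip":255,"travel":[1.45,-3.65,0],"twist":-5.5},{"grip":255,"travel":[1.45,-3.65,0],"twist":-5.5},{"grip":255,"travel":[1.45,-3.65,0],"twist":-5.5},{"grip":255,"travel":[1.45,-3.65,0],"twist":-5.5},{"grip":255,"travel":[1.45,-3.65,0],"twist":-5.5},{"grip":255,"travel":[1.45,-3.65,0],"twist":-5.5}]' 20
python3 -m jog '[{"grip":255,"travel":[1.45,-3.65,0],"twist":-5.5},{"grip":255,"travel":[1.45,-3.65,0],"twist":-5.5},{"grip":255,"travel":[1.45,-3.65,0],"twist":-5.5},{"grip":255,"travel":[1.45,-3.65,0],"twist":-5.5},{"grip":255,"travel":[1.45,-3.65,0],"twist":-5.5},{"grip":255,"travel":[1.45,-3.65,0],"twist":-5.5},{"grip":255,"travel":[0,0,0],"twist":-5.5},{"grip":255,"travel":[0,0,0],"twist":-5.5}]'
python3 - <<'E'
from rig import *
import cv2,numpy as np
o=get_obs();print(o["time"],o["position"],o["tool_rot"],o["ft_force"],o["grip_width"])
w=camera("wrist");cv2.imwrite("pics/c.png",w[:,:,::-1])
for t in ["cap_top","pin"]:
  for c in ["wrist"]:
    print(t,c,[(np.round(d["at"],4).tolist(),round(d["p"],2)) for d in search_frame(t,c)][:3])
E
```

```text
time: 1.8
position: [0.3746, 0.2758, 0.2448]
tool_rot: [0.564, 0.826, 0.0, 0.0]
ft_force: [0.2, -0.2, 0.2]
grip_width: 0.0307
time: 2.6
position: [0.4619, 0.0567, 0.2447]
tool_rot: [0.833, 0.553, 0.0, 0.0]
ft_force: [-0.2, 0.9, -0.3]
grip_width: 0.0004
2.6 [0.46189506 0.05665184 0.24469385] [8.32937460e-01 5.53367046e-01 2.48808991e-04 1.95702294e-04] [-0.24071467  0.86459202 -0.33236442] 0.0003768387870290383
cap_top wrist [([0.5177, 0.0692, 0.0906], 0.55)]
pin wrist [([0.5199, 0.0674, 0.0893], 0.85)]
```

View pics/c.png

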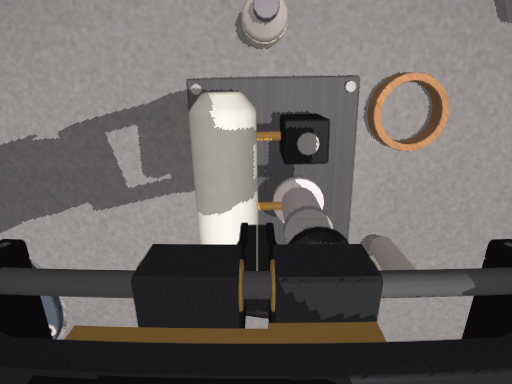

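Wrist view: the base plate is square to the image, so the yaw is right. The pin head is at (308,143) and the cap, at about (320,250), is partly hidden by the fingers. Next I'll centre over the cap and do a careful first stroke.

```bash
python3 -m jog '[{"grip":255,"travel":[1.4,-3.6,0],"twist":0},{"grip":255,"travel":[1.4,-3.6,0],"twist":0},{"grip":255,"travel":[0,0,-2.5],"twist":0},{"grip":255,"travel":[0,0,-2.5],"twist":0},{"grip":255,"travel":[0,0,0],"twist":0}]'
python3 - <<'E'
from rig import *
import cv2,numpy as np
o=get_obs();print(o["time"],o["position"],o["ft_force"])
a=camera("scene")[140:230,180:300];b=camera("top")[160:260,195:315]
cv2.imwrite("pics/d.png",np.hstack([cv2.resize(a,(400,400*90//120))[:300],cv2.resize(b,(400,333))[:300]])[:,:,::-1])
E
python3 -m jog '[{"grip":255,"travel":[0,0,-1],"twist":0},{"grip":255,"travel":[0,0,-1],"twist":0},{"grip":255,"travel":[0,0,0],"twist":0}]'
```

```text
time: 3.25
position: [0.4869, -0.0132, 0.1922]
tool_rot: [0.83, 0.557, -0.002, -0.003]
ft_force: [-0.4, -0.1, -0.0]
grip_width: 0.0005
3.25 [ 0.48689235 -0.01324468  0.19216909] [-0.40297316 -0.11035397 -0.04077398]
time: 3.65
position: [0.491, -0.0138, 0.1754]
tool_rot: [0.831, 0.557, 0.002, 0.002]
ft_force: [0.9, -0.5, 7.4]
grip_width: 0.0007
```

View pics/d.png

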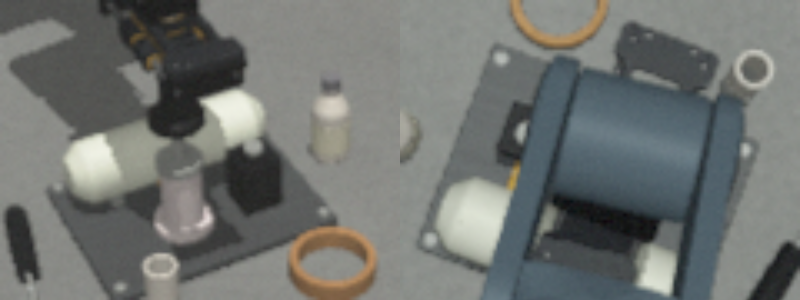

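The crop shows the shut fingertips centred over the cap at about (175,115) and well clear of the pin at (255,150). The 7.4 N reading matches the spring, so I'll press to the bottom.

```bash
python3 -m jog '[{"grip":255,"travel":[0,0,-1],"twist":0},{"grip":255,"travel":[0,0,-1],"twist":0},{"grip":255,"travel":[0,0,0],"twist":0}]'; python3 -m jog '[{"grip":255,"travel":[0,0,-0.4],"twist":0},{"grip":255,"travel":[0,0,0],"twist":0}]'
```

```text
time: 3.95
position: [0.491, -0.0139, 0.156]
tool_rot: [0.831, 0.557, 0.002, 0.002]
ft_force: [-0.3, 1.0, 12.1]
grip_width: 0.0006
time: 4.15
position: [0.491, -0.0138, 0.1533]
tool_rot: [0.831, 0.557, 0.002, 0.002]
ft_force: [-1.8, 0.7, 17.0]
grip_width: 0.0004
```

At the stop (17 N, tip depth about 34 mm). I'll cycle from here.

```bash
for i in 1; do python3 -m jog '[{"grip":255,"travel":[0,0,2.1],"twist":0},{"grip":255,"travel":[0,0,2.1],"twist":0},{"grip":255,"travel":[0,0,0],"twist":0},{"grip":255,"travel":[0,0,0],"twist":0}]'; done
python3 - <<'E'
from rig import *
import cv2,numpy as np
a=camera("scene")[140:230,180:300]
cv2.imwrite("pics/e.png",cv2.resize(a,(480,360))[:,:,::-1])
E
python3 -m jog '[{"grip":255,"travel":[0,0,-1.45],"twist":0},{"grip":255,"travel":[0,0,-1.45],"twist":0},{"grip":255,"travel":[0,0,-1.4],"twist":0},{"grip":255,"travel":[0,0,0],"twist":0},{"grip":255,"travel":[0,0,0],"twist":0}]'
```

```text
time: 4.55
position: [0.4893, -0.0136, 0.1929]
tool_rot: [0.831, 0.557, 0.0, 0.001]
ft_force: [0.1, 0.1, -0.2]
grip_width: 0.0008
time: 5.1
position: [0.4899, -0.0138, 0.1531]
tool_rot: [0.831, 0.557, 0.001, 0.001]
ft_force: [-6.0, 1.9, 37.4]
grip_width: -0.0001
```

View pics/e.png

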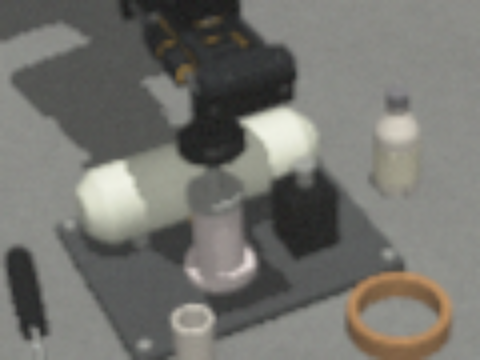

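The pin head, now at about (305,165), has risen slightly above the housing, and the plunger is up. 37 N confirms the hard stop. I'll add strokes with 1 mm less bottoming.

```bash
python3 -m jog '[{"grip":255,"travel":[0,0,2.1],"twist":0},{"grip":255,"travel":[0,0,2.1],"twist":0},{"grip":255,"travel":[0,0,0],"twist":0},{"grip":255,"travel":[0,0,-1.4],"twist":0},{"grip":255,"travel":[0,0,-1.4],"twist":0},{"grip":255,"travel":[0,0,-1.4],"twist":0},{"grip":255,"travel":[0,0,0],"twist":0},{"grip":255,"travel":[0,0,0],"twist":0}]'
python3 -m jog '[{"grip":255,"travel":[0,0,2.1],"twist":0},{"grip":255,"travel":[0,0,2.1],"twist":0},{"grip":255,"travel":[0,0,0],"twist":0},{"grip":255,"travel":[0,0,-1.4],"twist":0},{"grip":255,"travel":[0,0,-1.4],"twist":0},{"grip":255,"travel":[0,0,-1.4],"twist":0},{"grip":255,"travel":[0,0,0],"twist":0},{"grip":255,"travel":[0,0,0],"twist":0}]'
python3 -m jog '[{"grip":255,"travel":[0,0,2.1],"twist":0},{"grip":255,"travel":[0,0,2.1],"twist":0},{"grip":255,"travel":[0,0,0],"twist":0},{"grip":255,"travel":[0,0,0],"twist":0}]'
python3 - <<'E'
from rig import *
import cv2,numpy as np
a=camera("scene")[140:230,180:300]
cv2.imwrite("pics/f.png",cv2.resize(a,(480,360))[:,:,::-1])
print([(np.round(d["at"],4).tolist(),round(d["p"],2)) for t in["pin","cap_top"] for d in search_frame(t,"scene")])
E
```

```text
time: 5.9
position: [0.4908, -0.0141, 0.1531]
tool_rot: [0.831, 0.557, 0.002, 0.002]
ft_force: [-5.5, 1.5, 39.6]
grip_width: 0.0007
time: 6.7
position: [0.4905, -0.0141, 0.1531]
tool_rot: [0.831, 0.557, 0.001, 0.002]
ft_force: [-5.0, 1.5, 43.0]
grip_width: 0.0004
time: 7.1
position: [0.4877, -0.0135, 0.1899]
tool_rot: [0.831, 0.556, -0.001, -0.001]
ft_force: [-0.9, -0.3, 0.4]
grip_width: 0.0002
[([0.523, 0.0605, 0.112], 0.49), ([0.4903, -0.0173, 0.0226], 0.73), ([0.4977, -0.0199, 0.1638], 0.65)]
```

View pics/f.png

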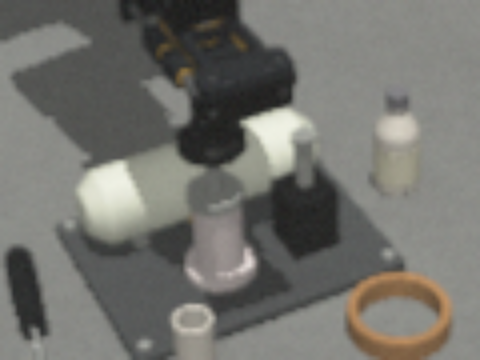

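The pin has risen a lot (head at (305,135)) but it isn't clear it's fully out. Extra strokes do no harm, so I'll add more with a longer pause at the top, then compare with the projected position.

```bash
python3 -m jog '[{"grip":255,"travel":[0,0,0.4],"twist":0},{"grip":255,"travel":[0,0,0],"twist":0},{"grip":255,"travel":[0,0,-1.5],"twist":0},{"grip":255,"travel":[0,0,-1.5],"twist":0},{"grip":255,"travel":[0,0,-1.5],"twist":0},{"grip":255,"travel":[0,0,0],"twist":0},{"grip":255,"travel":[0,0,0],"twist":0}]'
python3 -m jog '[{"grip":255,"travel":[0,0,2.2],"twist":0},{"grip":255,"travel":[0,0,2.4],"twist":0},{"grip":255,"travel":[0,0,0],"twist":0},{"grip":255,"travel":[0,0,0],"twist":0}]'
python3 -m jog '[{"grip":255,"travel":[0,0,-1.5],"twist":0},{"grip":255,"travel":[0,0,-1.5],"twist":0},{"grip":255,"travel":[0,0,-1.6],"twist":0},{"grip":255,"travel":[0,0,0],"twist":0},{"grip":255,"travel":[0,0,0],"twist":0}]'
python3 -m jog '[{"grip":255,"travel":[0,0,2.2],"twist":0},{"grip":255,"travel":[0,0,2.4],"twist":0},{"grip":255,"travel":[0,0,1.5],"twist":0},{"grip":255,"travel":[0,0,0],"twist":0},{"grip":255,"travel":[0,0,0],"twist":0}]'
python3 - <<'E'
from rig import *
import cv2,numpy as np
o=get_obs();print(o["time"],o["position"],o["ft_force"])
a=camera("scene")[140:230,180:300]
cv2.imwrite("pics/g.png",cv2.resize(a,(480,360))[:,:,::-1])
print([(np.round(d["at"],4).tolist(),round(d["p"],2)) for t in["pin","cap_top"] for d in search_frame(t,"scene")])
k=get_calibration("scene")
K=np.array([[k["fx"],0,k["cx"]],[0,k["fy"],k["cy"]],[0,0,1]])
P=np.array([[.5205,.0645,z] for z in(.085,.101,.117,.128,.132)]+[[.490,-.0145,.165]])
u=cv2.projectPoints(P,cv2.Rodrigues(k["R"])[0],k["t"],K,np.array([k["k1"],0,0,0]))[0][:,0]
print(np.round((u-[180,140])*4).tolist())
E
```

```text
time: 7.95
position: [0.4908, -0.0142, 0.1533]
tool_rot: [0.831, 0.556, 0.002, 0.002]
ft_force: [-2.1, 0.7, 20.0]
grip_width: 0.0004
time: 8.35
position: [0.4891, -0.0138, 0.1967]
tool_rot: [0.831, 0.556, 0.0, 0.0]
ft_force: [-0.7, 0.4, -0.3]
grip_width: 0.0002
time: 8.85
position: [0.4902, -0.014, 0.1532]
tool_rot: [0.831, 0.556, 0.001, 0.001]
ft_force: [-4.6, 1.1, 29.5]
grip_width: 0.0003
time: 9.35
position: [0.4883, -0.0136, 0.2103]
tool_rot: [0.831, 0.556, -0.001, -0.001]
ft_force: [-0.5, -0.5, -0.6]
grip_width: -0.0002
9.35 [ 0.48826979 -0.01363456  0.21033492] [-0.50476419 -0.45319843 -0.57278392]
[([0.5233, 0.0582, 0.1127], 0.42), ([0.4959, -0.0174, 0.1683], 0.16), ([0.4918, -0.0176, 0.1631], 0.77)]
[[301.0, 177.0], [301.0, 162.0], [300.0, 148.0], [300.0, 138.0], [300.0, 134.0], [208.0, 133.0]]
```

View pics/g.png

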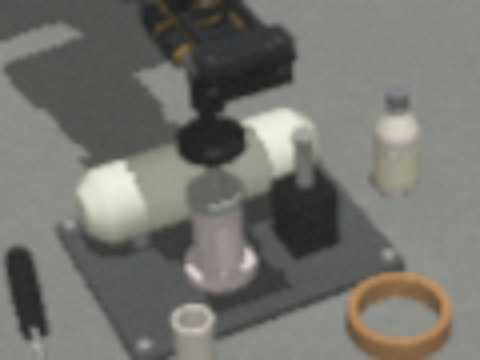

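The pin head is at about (305,133), against a projected (300,134) for fully out, and two further full strokes didn't move it. The cap is at (211,133) against a projected (208,133) for plunger up, and the fingers are clear above it. Handing in.

```bash
python3 -c "
from rig import *
print(hand_in())"
```

```text
the job is handed in; nothing more can be done
None
```

I pressed the plunger to its hard stop six times with the shut fingertips, letting it spring back each time, and handed the job in at about 9.5 s of robot time. `hand_in()` gives no verdict, so success rests on the checks below.

- **Pin:** its head sits in the scene picture where a fully-out pin projects (row 133 against 134 in the 4x crop). The last two strokes did not move it visibly.
- **Plunger:** the cap is at its "up" position in the picture, and the network put it at about 163 mm against a nominal 165 mm.
- **Contact:** the fingertips ended about 23 mm above the cap, with the wrist force near zero. The highest wrist force I read was 43 N, at the bottom of a stroke.
- **Other things:** the glue bottle, tape roll and pipe offcut look unmoved in the last crop. I did not look again at the mug, the battery pack or the whole screwdriver, but the planned path kept the fingertips more than 100 mm above them.
- **Disagreement:** the network put the pin at 113 mm. That is the middle of its visible surface rather than its top, so I went by the projection.

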